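Clip a model-car door into the leaning transport rack

TASK

Take the red door out of the drying stand and push it into the empty spring-clip slot of the blue rack until it has snapped fully home. Then swing the yellow-tipped keeper arm right over its top edge so the door cannot jump out on the road. Leave the grey door in the stand and the other things on the table where they are.

Things in the scene. Friction and masses are not known exactly. Their poses are not given: they have to be found in the camera images.
- red_door: Red model-car door, a stiff plate 120 mm wide (its y), 105 high (z), 8 thick (x), 0.1 to 0.17 kg, same both ways round. Origin: middle of its foot (lower edge). Window opening z 55 to 93 mm between 12 mm wide side posts; grip the top bar above it (z 93 to 105, 8 thick) in the middle, fingers closing along x. It starts upright in either stand slot and lifts straight out.
- grey_door: A grey door of the same shape and size, still drying in the other slot of the stand; leave it there.
- stand: Fixed wooden drying stand, 170 mm (its x) by 136 mm (its y), 44 mm high. Origin at the centre of its underside. Two 10 mm wide, 34 mm deep slots run along its y at x = -55 and +55 mm, slot floor at z = 10 mm; a door in it has its top edge at z = 115 mm.
- slot: Empty front slot of the blue rack. Origin: middle of the slot floor, 46 mm above the table; z points out of the slot, leaning 30 degrees from vertical towards the robot's side; y runs along the slot (the door's width), x is square to the door. The door goes in foot first along -z, its y along the slot's y (either way round), until its foot is on the floor: then its origin meets this one.
- rack: Fixed blue steel rack that carries both slots, base 230 by 190 mm, 12 mm thick; origin under the empty slot's floor centre, on the table, yaw as the slot's. At both ends of the slot steel channel walls leave a 10 mm gap up to slot z = 38 mm, flared above to about 25 mm at z = 51. Side cheeks, inner faces at slot y = -68 and +68 mm, reach z = 114 mm.
- rear: The second, full slot of the rack, like the empty one, 92 mm behind it (level, along the rack's x), with its own frame at its slot floor. A white door is already clipped in and its keeper closed: all fixed. It shows how the job should look.
- jaw_front (a joint): How far (m) the front of the two steel spring noses is pushed open; 0 is shut. They close on the door from both sides at slot z = 11 mm. An entering door stops on them about 13 mm short of home; a push of some 8 to 18 N along -z spreads each by about 2 mm, then the door snaps home and is held.
- keeper_pivot (a point): Axis of the keeper arm, fixed at slot frame x = 0, y = 71 mm, z = 117 mm; the axis runs along the slot's x. Its own axes are those of the slot.
- keeper_grip (a point): Centre of the yellow block at the end of the steel keeper arm, 70 mm from the pivot; block 24 mm thick along the slot's x, 16 mm wide, 26 mm long along the arm. It can be pushed, or pinched along the slot's x and led round the pivot; it turns in a light grip but may lag some 0.2 rad, so finish by pressing on it with closed fingertips.
- keeper (a joint): Keeper arm angle (rad), grows as it swings inward over the slot. 0: points out of the slot, leaning 0.349 away (slot frame y = sin 0.349, z = cos 0.349); 0.349: along slot +z; 1.92 (stop): closed, along slot -y, yellow block over the middle of the door, 4 mm above a fully home door's top edge; it cannot close over one not home. Starts at 0 to 0.4; friction of 0.04 N m holds it.
- spray_can: White cleaner bottle with red cap and orange label, 52 mm across, 160 mm tall, standing; origin under its centre. Leave alone.
- model_car: Model car with green body and yellow wheels, about 175 by 85 mm, 60 mm tall; origin under its centre. Leave alone.
- screwdriver: Screwdriver 170 mm long lying on the table; origin under its middle, on the table. Leave alone.
There are look-alikes about, which are no part of the job. There is more than one size of the red_door; the job needs the larger.

How it is judged (in metres and radians):
On the way:
1. the red door is fully home in the slot (z of red_door in the frame of slot between -0.004 and 0.004 m and x of red_door in the frame of slot between -0.005 and 0.005 m and angle between the z axis of red_door and the z axis of slot, either way round below 0.12 rad and angle between the y axis of red_door and the y axis of slot, either way round below 0.12 rad), for 0.2 s.
At the end, for the whole second after the job is handed in: Red door in the empty rack slot: foot within 4 mm of the slot floor, within 5 mm of its mid-plane, in line within 0.12 rad, at rest; keeper arm over its top edge (joint above 1.80 rad); grey door still in the stand, within 20 mm of its start and 0.2 rad of upright (all of step 1 and value of joint keeper above 1.8 rad and linear speed of red_door below 0.02 m/s and distance of grey_door from where it was at the start of the episode below 0.02 m and angle between grey_door's own z axis and vertical below 0.2 rad); the robot touches nothing.
It fails at once if the grey door is pulled out or knocked (distance of grey_door from where it was at the start of the episode above 0.03 m).
It fails at once if the bottle, model car or screwdriver is disturbed by more than 30 mm (distance of any of spray_can, model_car, screwdriver from where it was at the start of the episode above 0.03 m).
It also fails if it takes over 53 s, if anything falls off the work surface, if the arm or the gripper's body presses on something with over 40 N, if the wrist force passes 120 N, or if a joint passes its speed limit or range.

ROBOT

A 6-joint arm with a two-finger parallel gripper is mounted at the origin on the work surface. World frame = base frame: x ahead of the robot, y to its left, z up, the work surface at z = 0. Lengths are in m, angles in degrees, forces in N, time in s.
With the tool pointing down it reaches from about 0.4 to 0.825 m from the base axis. Payload 7 kg.
Tool frame: the origin (TCP) lies at the very end of the fingers, on their centre line; the grasp point (between the pads) lies 19 mm behind it; z points along the fingers, y is the line along which they close (so a half turn about z gives the same grasp; the last joint's range is limited). The gripper opens to 88 mm and grips with 3 to 60 N. Pads are 19 mm wide; open, the fingers measure 130 mm over their backs; the gripper's body (78 mm by 193 mm) begins 47 mm behind the grasp point.
Start: joints at [80.506, 20.546, 0.682, 0, -70.136, -16.507], TCP at [0.296, 0.607, 0.227] pointing down, gripper open.
Joint ranges: [-176.03, 176.03], [-82.01, 121.73], [-58.28, 71.71], [-173.87, 95.51], [-174.79, -0.11], [-173.66, 173.66]. Speed limits (degrees/s): [136.94, 136.94, 172.46, 180, 180, 180].

INTERFACE

Orientations are given as [roll, pitch, yaw] about the fixed x, y, z axes, in that order (R = Rz(yaw) Ry(pitch) Rx(roll)).
In Python, from plant import r gives the robot as it stands. The module is installed in compiled form; this text tells all that it offers.
- The arm moves only by the tool jog_arm, never from a script. Its arguments are lists of equal length, an entry for each row: "travel": the shift along the tool's x, y, z each as a share of 50 cm, from -1 to 1, a list of three; "dr": the turn, a rotation vector about the tool's x, y, z each as a share of 360 degrees, from -1 to 1, a list of three; "claw": the opening, from 0 (shut) to 1 (fully open). A call has exactly 10 rows; each row is the pose to reach, as a shift and turn from the pose commanded when the call began, along the tool's axes at that moment, turning the shorter way round; what a row does not reach only later rows make up. A row lasts 1/8 s, in which the tool goes at most 62.5 mm and 10.7 degrees, less where a joint would pass 70% of its speed; a pose out of reach is approached as far as the arm can. A call with a number of a shift or a turn outside -1 to 1 is refused whole. A call with a gripper value outside its range is refused whole. The fingers move at their own pace and stop on an object; "newtons" is the grip in N (left out, the last holds). Time passes only in rows, so rows that repeat a pose let the fingers close, or fill a call up. It gives the time, the measured TCP pose, the force, the opening and the grip force at its end, in the units of the state.
- r.get_state(): the state, without advancing time (a new reading comes with each control period).
- r.capture(name): name is "scene" or "top"; returns a dict with "pixels" (400x640x3 uint8, red, green, blue), "range_z" (400x640 float32, m along the optical axis (not along the pixel's ray), 0 where there is no reading), "fx", "fy", "cx", "cy" (pixels), "dist_coeffs" ([k1, k2, p1, p2, k3] as OpenCV has them; the pictures are not rectified), "position" and "attitude" of the camera in the world. Camera axes: x right, y up, looking along -z (the intrinsics and any distortion apply to the point x, -y, -z); pixel columns grow to the right and rows downward; lengths in m; the calibration is good to about 2 mm. A picture is of the moment at which its call begins.
- r.close_job(): hands the job in; it is judged then, once.
Trained networks look in the newest picture that a camera, given by its name, has taken for a name from the list of things; names that differ only in an ending like _2 or _b are one class to them, and where a whole thing is asked for, a point or a joint stands for the part that bears it (a point fixed in the world has none). Each returns a list of dicts, best first, with "conf" (0 to 1); they miss things now and then, are a little off and sometimes report something else, mostly with a low value. They report only what shows in the picture. A call takes as long as a camera call. They do not tell look-alikes from the thing itself.
- r.boxes_of(name, camera): "extent" ([left, top, right, bottom] in pixels, round what is visible of it).
- r.regions_of(name, camera): "pixels" (400x640 bool, what is visible of it) and "extent" ([left, top, right, bottom] in pixels, round what is visible of it).
- r.tip_of(name, camera): "at" ([column, row] in pixels: a listed point, or the origin of a listed thing).
The state is a dict: "time_s": time; "joints": joint angles; "qd": joint speeds; "joint_torque": joint torques, N m; "tcp_pos": TCP position; "eef_rot": TCP orientation; "contact_force": force on the tool from outside, world axes, zero at the start; "moment": the same for the moment, N m; "gripper_width": finger opening in m; "gripper_force": force on a finger pad.
Only numpy, scipy, OpenCV 4.12 (cv2) and the standard library are available. Lean on these libraries where they do the work, as an engineer would, in place of code of your own. Each camera call takes 0.05 s, during which the arm holds its last target. There are 200 camera calls.

## Working session

There is one attempt and no reset: what is moved stays moved. The work goes in short steps, Python scripts to look and compute and a tool call to move; the robot and the scene stay as the last step left them, time stands still between calls to the robot, and variables do not carry over. Pictures are saved under pics/ and viewed, at most 10 in all, crops included, and the job is handed in when it is done.

Besides the shell and the picture viewer there is one more tool, called as name(argument=value, ...), one argument or row to a line, values as JSON. jog_arm: Moves the arm, as the interface text tells. Its arguments: {"type":"object","properties":{"travel":{"type":"array"},"dr":{"type":"array"},"claw":{"type":"array"},"newtons":{"type":"number"}},"required":["travel","dr","claw"]}

```bash
mkdir -p pics; cat > h.py <<'E'
import numpy as np, cv2
from plant import r
from scipy.spatial.transform import Rotation as R
def cap(n):
    c=r.capture(n); return c
def att(c):
    a=np.array(c["attitude"],float)
    return a if a.shape==(3,3) else R.from_euler('xyz',a,degrees=True).as_matrix() if a.size==3 else R.from_quat(a).as_matrix()
def K(c): return np.array([[c["fx"],0,c["cx"]],[0,c["fy"],c["cy"]],[0,0,1.]])
def cloud(c):
    h,w=c["range_z"].shape
    u,v=np.meshgrid(np.arange(w),np.arange(h))
    p=cv2.undistortPoints(np.stack([u,v],-1).reshape(-1,1,2).astype(np.float64),K(c),np.array(c["dist_coeffs"],float)).reshape(h,w,2)
    z=c["range_z"].astype(float)
    P=np.stack([p[...,0]*z,-p[...,1]*z,-z],-1)@att(c).T+np.array(c["position"])
    P[z==0]=np.nan
    return P
def proj(c,X):
    q=(np.atleast_2d(X)-np.array(c["position"]))@att(c); q=q*[1,-1,-1]
    return cv2.projectPoints(q,np.zeros(3),np.zeros(3),K(c),np.array(c["dist_coeffs"],float))[0].reshape(-1,2)
E
python3 - <<'E'
from h import *
for n in ("scene","top"):
    c=cap(n); print(n,c["position"],c["attitude"],c["fx"],c["fy"],c["cx"],c["cy"],c["dist_coeffs"])
    cv2.imwrite(f"pics/{n}0.png",c["pixels"][...,::-1]); np.savez(f"{n}0.npz",**c)
    for k in ("red_door","grey_door","stand","slot","rack","rear","keeper_grip","keeper_pivot","spray_can","model_car","screwdriver"):
        print(k,[(np.round(d["at"]),round(d["conf"],2)) for d in r.tip_of(k,n)][:3],[(np.round(d["extent"]),round(d["conf"],2)) for d in r.boxes_of(k,n)][:3])
print(r.get_state())
E
```

```text
scene [1.17584393 0.09617552 1.02559861] [ 37.14016219  -0.81108571 101.81821917] 365.2702054544955 365.2702054544955 321.93665169672755 200.26502304479112 [-0.04187609  0.          0.          0.          0.        ]
red_door [(array([385., 261.]), 0.88), (array([430., 263.]), 0.66)] [(array([370., 240., 413., 268.]), 0.87), (array([416., 250., 450., 263.]), 0.85)]
grey_door [(array([390., 232.]), 0.86)] [(array([372., 210., 418., 236.]), 0.91)]
stand [(array([386., 252.]), 0.87)] [(array([364., 221., 416., 277.]), 0.91)]
slot [(array([267., 224.]), 0.7), (array([266., 256.]), 0.61)] [(array([238., 163., 297., 234.]), 0.58), (array([370., 244., 415., 267.]), 0.17)]
rack [(array([264., 232.]), 0.92)] []
rear [(array([267., 255.]), 0.56)] [(array([238., 214., 293., 263.]), 0.91), (array([373., 211., 416., 232.]), 0.59)]
keeper_grip [(array([346., 199.]), 0.68), (array([269., 234.]), 0.58), (array([293., 168.]), 0.55)] [(array([286., 164., 298., 195.]), 0.7)]
keeper_pivot [(array([292., 190.]), 0.85)] [(array([241., 164., 297., 235.]), 0.95)]
spray_can [(array([335., 283.]), 0.83)] [(a
[... 1571 characters left out ...]
2.]), 0.68)] []
{'time_s': 2.3, 'joints': array([ 8.05061704e+01,  2.05461449e+01,  6.83224544e-01,  7.74374811e-04,
       -7.01354700e+01, -1.65077660e+01]), 'qd': array([-0.06676342,  0.00012841,  0.00077756,  0.08103934,  0.0169292 ,
        0.05215009]), 'joint_torque': array([-1.23590917e-04, -5.82367837e+01,  2.93300557e+01,  7.00255975e+00,
        1.25303699e-02, -2.44469294e-05]), 'tcp_pos': array([0.29592278, 0.60666904, 0.22657575]), 'eef_rot': array([-1.79998250e+02, -2.40907963e-04, -2.60013325e+01]), 'contact_force': array([0.44252421, 0.81749157, 0.26625894]), 'moment': array([ 0.00435961, -0.04801145, -0.00357156]), 'gripper_force': 0.0, 'gripper_width': 0.08748534895465546}
```

```bash
python3 - <<'E'
import cv2
a=cv2.imread("pics/scene0.png")[120:320,200:470]; b=cv2.imread("pics/top0.png")[100:340,170:490]
cv2.imwrite("pics/s1.png",cv2.resize(a,None,fx=2.9,fy=2.9,interpolation=cv2.INTER_CUBIC))
cv2.imwrite("pics/t1.png",cv2.resize(b,None,fx=2.5,fy=2.5,interpolation=cv2.INTER_CUBIC))
E
```

```text
(no output)
```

View pics/s1.png

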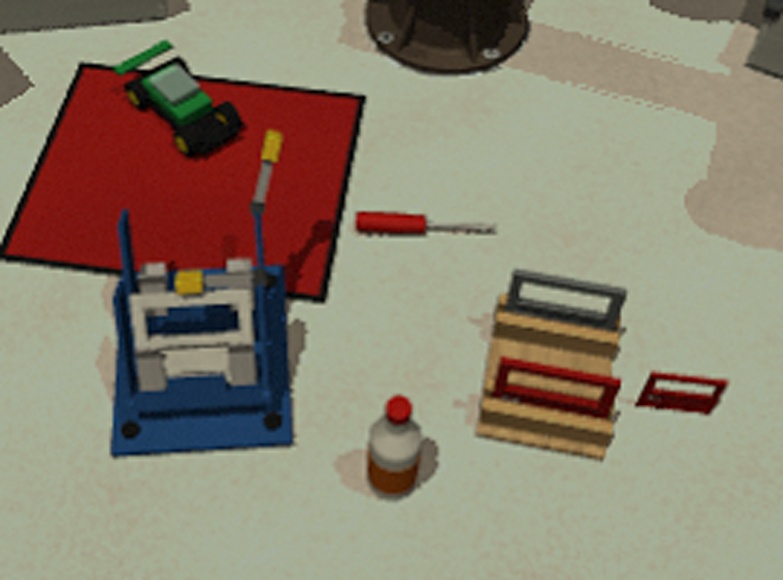

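View pics/t1.png

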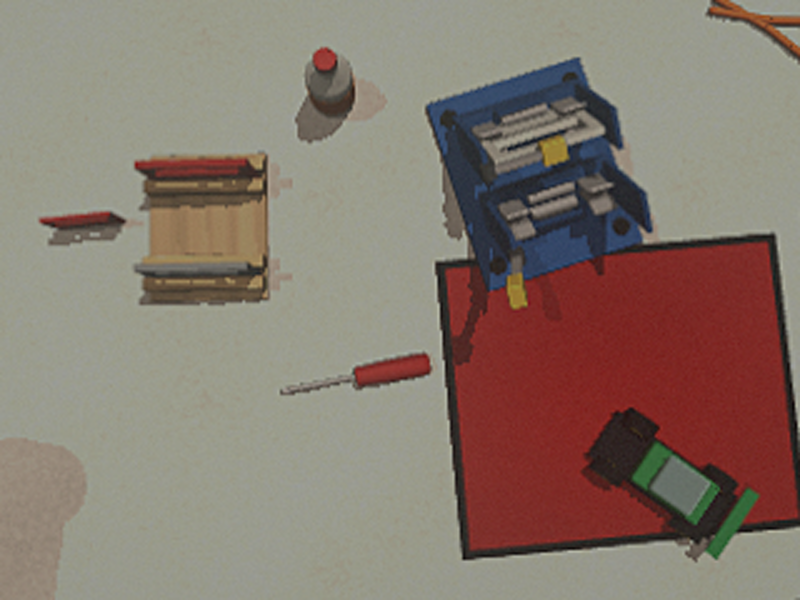

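```bash
cat > m.py <<'E'
from h import *
def load(n): return dict(np.load(f"{n}0.npz"))
def box(c,P,e):
    l,t,rr,b=e; s=np.s_[t:b+1,l:rr+1]
    return P[s].reshape(-1,3),cv2.cvtColor(c["pixels"][s],cv2.COLOR_RGB2HSV).reshape(-1,3)
def rect(p):
    (cx,cy),(w,h),a=cv2.minAreaRect(p[:,:2].astype(np.float32)*1000); return np.round([cx,cy,w,h,a],1)
E
python3 - <<'E'
from m import *
B={"scene":dict(red=(366,236,417,272),grey=(366,206,422,240),stand=(360,205,420,280),rack=(230,160,302,282),rear=(236,212,298,266)),
   "top":dict(red=(218,158,279,180),grey=(218,197,279,216),stand=(220,155,280,225),rack=(335,120,440,225),rear=(345,125,425,175))}
for n in B:
    c=load(n);P=cloud(c); hgt=P[...,2]
    t=P[250:330,200:260] if n=="top" else P[300:360,300:420]
    print(n,"table z",np.nanmedian(t[...,2]),np.nanstd(t[...,2]))
    p,h=box(c,P,B[n]["red"]); m=((h[:,0]<8)|(h[:,0]>172))&(h[:,1]>140)&(p[:,2]>.06); q=p[m]
    print(" red n",m.sum(),"z max",np.percentile(q[:,2],[50,95,99]))
    k=q[q[:,2]>np.percentile(q[:,2],95)-.014]; print("  top bar rect",rect(k),k.mean(0).round(4))
    p,h=box(c,P,B[n]["grey"]); q=p[(p[:,2]>.095)&(p[:,2]<.125)]; print(" grey bar",rect(q),q.mean(0).round(4))
    p,h=box(c,P,B[n]["stand"]); q=p[(h[:,0]>8)&(h[:,0]<30)&(h[:,1]>60)&(p[:,2]>.034)&(p[:,2]<.05)]; print(" stand top",rect(q),np.median(q[:,2]))
    p,h=box(c,P,B[n]["rack"]); bl=(h[:,0]>95)&(h[:,0]<130)&(h[:,1]>110)
    q=p[bl&(abs(p[:,2]-.012)<.006)]; print(" base",len(q),rect(q),np.median(q[:,2]))
    p,h=box(c,P,B[n]["rear"]); q=p[(h[:,1]<60)&(h[:,2]>90)&(p[:,2]>.08)&np.isfinite(p[:,2])]; 
    # ransac plane for white door
    best=0;rng=np.random.default_rng(0)
    for i in range(500):
        a=q[rng.choice(len(q),3,False)]; nn=np.cross(a[1]-a[0],a[2]-a[0]); 
        if np.linalg.norm(nn)<1e-5: continue
        nn/=np.linalg.norm(nn)
        if nn[0]<0: nn=-nn
        if abs(nn[2]-.5)>.12 or nn[0]<.5: continue
        i=abs((q-a[0])@nn)<.002
        if i.sum()>best: best=i.sum();I=i
    if best:
        g=q[I]; m0=g.mean(0); nn=np.linalg.svd(g-m0)[2][2]; nn*=np.sign(nn[0]); print(" rear plane",best,nn.round(4),"yaw",np.degrees(np.arctan2(nn[1],nn[0])),"tilt",np.degrees(np.arcsin(nn[2])),m0.round(4),"zmax",np.percentile(g[:,2],[2,98]), "d",nn@m0)
    p,h=box(c,P,B[n]["rack"]); q=p[(h[:,1]>130)&(h[:,0]>18)&(h[:,0]<34)&(p[:,2]>.05)]; print(" yellow",len(q))
    for sel in (q[q[:,2]>.175],q[q[:,2]<=.175]): 
        if len(sel): print("   ",sel.mean(0).round(4),sel.min(0).round(3),sel.max(0).round(3),len(sel))
E
```

```text
scene table z -0.0009435907723411852 0.0019114584100833908
 red n 299 z max [0.10464669 0.11508993 0.11637452]
  top bar rect [620.5 200.9 116.9  11.5  89.2] [0.6217 0.2014 0.1119]
 grey bar [510.6 200.2 120.5  11.6  89.6] [0.5121 0.2003 0.1091]
 stand top [566.4 199.6 136.5 149.4  89.6] 0.041766355713125924
 base 1191 [ 621.  -177.8  229.9  186.6   16.5] 0.010534160161948858
 rear plane 339 [0.8223 0.2548 0.5088] yaw 17.21462288625846 tilt 30.58493474909121 [ 0.6375 -0.1688  0.116 ] zmax [0.08129214 0.15164559] d 0.5402599150797235
 yellow 118
    [ 0.4783 -0.1257  0.2118] [ 0.457 -0.134  0.199] [ 0.49  -0.118  0.222] 53
    [ 0.6216 -0.1755  0.1524] [ 0.605 -0.189  0.134] [ 0.633 -0.164  0.16 ] 65
top table z 0.0002131139726933018 0.002176200044055646
 red n 186 z max [0.11288965 0.11766469 0.11955301]
  top bar rect [617.2 200.4   8.8 117.2   0.9] [0.6176 0.1999 0.1143]
 grey bar [509.3 200.5   8.1 117.3   0. ] [0.5091 0.2015 0.1146]
 stand top [5.649e+02 2.010e+02 1.488e+02 1.354e+02 2.000e-01] 0.04445054999973164
 base 1130 [ 618.  -177.   227.8  188.1   16.5] 0.01303894174150455
 rear plane 283 [0.8306 0.2237 0.5099] yaw 15.073752499919141 tilt 30.65978103928335 [ 0.6361 -0.168   0.1186] zmax [0.08221731 0.15507804] d 0.5512362619897555
 yellow 183
    [ 0.4701 -0.1259  0.2163] [ 0.456 -0.136  0.204] [ 0.487 -0.118  0.225] 86
    [ 0.6163 -0.1768  0.1517] [ 0.603 -0.197  0.05 ] [ 0.652 -0.162  0.162] 97
```

```bash
cat > plan.py <<'E'
import sys,json,os
from h import *
YAW=16.5; SL=np.array([.5844,-.1867,.046]); RS=R.from_euler('zy',[YAW,-30],degrees=True) .as_matrix() if 0 else R.from_euler('ZY',[YAW,-30],degrees=True).as_matrix()
def S(x,y,z): return SL+RS@np.array([x,y,z])
# tool orientation in slot: tool z=-slot z, tool y = -slot x
def tool(y,z):
    y=np.array(y,float);z=np.array(z,float);return np.stack([np.cross(y,z),y,z],1)
T_SLOT=tool(-RS[:,0],-RS[:,2])
def cmd():
    if os.path.exists("cmd.json"):
        d=json.load(open("cmd.json"));return np.array(d["p"]),np.array(d["R"])
    s=r.get_state();return np.array(s["tcp_pos"]),R.from_euler('xyz',s["eef_rot"],degrees=True).as_matrix()
def plan(*tg):
    p0,R0=cmd()
    for p,Q in tg:
        t=np.round(R0.T@(np.array(p)-p0)/.5,4); d=np.round(R.from_matrix(R0.T@Q).as_rotvec(degrees=True)/360,4)
        print("travel",t.tolist(),"dr",d.tolist(), "dist",np.linalg.norm(t)*.5,"deg",np.linalg.norm(d)*360)
    pf=p0+R0@t*.5; Rf=R0@R.from_rotvec(d*360,degrees=True).as_matrix()
    json.dump(dict(p=pf.tolist(),R=Rf.tolist()),open("cmd.json","w"))
E
python3 - <<'E'
from m import *
from plan import *
for n in ("scene","top"):
    c=load(n);P=cloud(c).reshape(-1,3);h=cv2.cvtColor(c["pixels"],cv2.COLOR_RGB2HSV).reshape(-1,3)
    q=(P-SL)@RS
    g=(h[:,1]<70)
    for nm,off in (("front",np.zeros(3)),("rear",np.array([.0797,0,-.046]))):
        w=q-off
        for lo,hi in ((-.066,-.03),(-.025,.025),(.03,.066)):
            k=g&(w[:,1]>lo)&(w[:,1]<hi)&(abs(w[:,0])<.035)&(w[:,2]>.03)&(w[:,2]<.062)
            print(n,nm,lo,k.sum(),"x",np.percentile(w[k,0],[2,25,50,75,98]).round(4) if k.sum() else "","z",np.percentile(w[k,2],[2,50,98]).round(4) if k.sum() else "", "y",np.percentile(w[k,1],[2,98]).round(4) if k.sum() else "")
    b=(h[:,0]>95)&(h[:,0]<130)&(h[:,1]>110)&(q[:,2]>.06)&(q[:,2]<.13)&(abs(q[:,0])<.06)
    for s in (-1,1):
        k=b&(abs(q[:,1]-s*.07)<.02); print(" cheek",s,k.sum(),np.percentile(q[k,1],[2,25,50,75,98]).round(4),"x",np.percentile(q[k,0],[2,98]).round(3),"z",np.percentile(q[k,2],[2,98]).round(3))
    rd=(g)&(q[:,2]+.046>.05)&(abs(q[:,0]-.0797)<.012)&(q[:,2]+.046<.115)&(abs(q[:,1])<.08)
    print(" rear door y",np.percentile(q[rd,1],[1,99]),"z",np.percentile(q[rd,2]+.046,[99]))
Q=tool([-1,0,0],[0,0,-1])
plan(([.619,.2005,.2],Q))
E
```

```text
scene front -0.066 76 x [-0.0128 -0.0091  0.0068  0.0112  0.0169] z [0.0315 0.0437 0.0511] y [-0.0594 -0.0342]
scene front -0.025 0 x  z  y 
scene front 0.03 36 x [-0.014  -0.0109 -0.0096  0.0136  0.0166] z [0.0413 0.0466 0.0507] y [0.0324 0.055 ]
scene rear -0.066 106 x [-0.0126  0.0036  0.0067  0.0108  0.0171] z [0.0316 0.048  0.0599] y [-0.0598 -0.0307]
scene rear -0.025 138 x [-0.0031  0.0019  0.0034  0.0049  0.0082] z [0.0308 0.0445 0.0548] y [-0.0242  0.0232]
scene rear 0.03 90 x [-0.0134  0.0032  0.0079  0.0116  0.0171] z [0.0309 0.0484 0.0609] y [0.0318 0.0569]
 cheek -1 57 [-0.0735 -0.0715 -0.0695 -0.0684 -0.068 ] x [-0.012  0.025] z [0.062 0.113]
 cheek 1 20 [0.0686 0.069  0.07   0.071  0.0713] x [0.    0.025] z [0.064 0.113]
 rear door y [-0.05977049  0.05791005] z [0.11417134]
top front -0.066 97 x [-0.0134 -0.0085 -0.0056  0.0084  0.017 ] z [0.0306 0.0436 0.0554] y [-0.0617 -0.0355]
top front -0.025 0 x  z  y 
top front 0.03 87 x [-0.0136 -0.0089 -0.0048  0.0094  0.0163] z [0.0313 0.0443 0.0532] y [0.0333 0.0574]
top rear -0.066 99 x [-0.013  -0.001   0.0034  0.0059  0.0149] z [0.0307 0.0501 0.06  ] y [-0.0599 -0.031 ]
top rear -0.025 111 x [-0.0037  0.0003  0.0031  0.0039  0.0058] z [0.0305 0.0532 0.0591] y [-0.0239  0.0243]
top rear 0.03 78 x [-0.0092  0.0047  0.0059  0.0102  0.017 ] z [0.033  0.0507 0.0597] y [0.0312 0.0583]
 cheek -1 27 [-0.0736 -0.0722 -0.0714 -0.0708 -0.0697] x [-0.02   0.024] z [0.076 0.117]
 cheek 1 9 [0.0672 0.0691 0.0709 0.0714 0.0724] x [0.011 0.054] z [0.076 0.116]
 rear door y [-0.07006235  0.07313226] z [0.11427167]
travel [0.9369, 0.4468, 0.0531] dr [-0.0, 0.0, 0.1778] dist 0.5196709199098983 deg 64.00800000000001
```

jog_arm(
  travel=[
    [0.9369, 0.4468, 0.0531],
    [0.9369, 0.4468, 0.0531],
    [0.9369, 0.4468, 0.0531],
    [0.9369, 0.4468, 0.0531],
    [0.9369, 0.4468, 0.0531],
    [0.9369, 0.4468, 0.0531],
    [0.9369, 0.4468, 0.0531],
    [0.9369, 0.4468, 0.0531],
    [0.9369, 0.4468, 0.0531],
    [0.9369, 0.4468, 0.0531],
  ],
  dr=[
    [0, 0, 0.1778],
    [0, 0, 0.1778],
    [0, 0, 0.1778],
    [0, 0, 0.1778],
    [0, 0, 0.1778],
    [0, 0, 0.1778],
    [0, 0, 0.1778],
    [0, 0, 0.1778],
    [0, 0, 0.1778],
    [0, 0, 0.1778],
  ],
  claw=[0.7, 0.7, 0.7, 0.7, 0.7, 0.7, 0.7, 0.7, 0.7, 0.7],
)

```text
time_s: 3.55
tcp_pos: [0.6196, 0.1993, 0.1996]
eef_rot: [180.0, -0.0, -90.1]
contact_force: [-1.2, 0.5, 0.4]
gripper_width: 0.0613
gripper_force: 0.0
```

```bash
python3 - <<'E'
from plan import *
Q=tool([-1,0,0],[0,0,-1])
plan(([.619,.2005,.09],Q))
s=r.get_state();print(s["tcp_pos"],s["eef_rot"],s["time_s"],s["joints"])
E
```

```text
travel [0.0, 0.0, 0.22] dr [-0.0, 0.0, -0.0] dist 0.11 deg 0.0
[0.61957211 0.19926604 0.19957455] [ 1.79970045e+02 -1.65022225e-02 -9.01479507e+01] 3.55 [ 3.49661500e+01  1.92984596e+01 -4.75633107e+00 -4.08530875e-03
 -6.59792052e+01 -3.51124409e+01]
```

jog_arm(
  travel=[
    [0, 0, 0.11],
    [0, 0, 0.18],
    [0, 0, 0.22],
    [0, 0, 0.22],
    [0, 0, 0.22],
    [0, 0, 0.22],
    [0, 0, 0.22],
    [0, 0, 0.22],
    [0, 0, 0.22],
    [0, 0, 0.22],
  ],
  dr=[
    [0, 0, 0],
    [0, 0, 0],
    [0, 0, 0],
    [0, 0, 0],
    [0, 0, 0],
    [0, 0, 0],
    [0, 0, 0],
    [0, 0, 0],
    [0, 0, 0],
    [0, 0, 0],
  ],
  claw=[0.7, 0.7, 0.7, 0.7, 0.7, 0, 0, 0, 0, 0],
  newtons=40,
)

```text
time_s: 4.8
tcp_pos: [0.619, 0.2005, 0.09]
eef_rot: [180.0, 0.0, -90.0]
contact_force: [-0.3, -0.2, -0.2]
gripper_width: 0.0168
gripper_force: 0.0
```

jog_arm(
  travel=[
    [0, 0, 0],
    [0, 0, 0],
    [0, 0, 0],
    [0, 0, 0],
    [0, 0, -0.03],
    [0, 0, -0.1],
    [0, 0, -0.2],
    [0, 0, -0.3],
    [0, 0, -0.34],
    [0, 0, -0.34],
  ],
  dr=[
    [0, 0, 0],
    [0, 0, 0],
    [0, 0, 0],
    [0, 0, 0],
    [0, 0, 0],
    [0, 0, 0],
    [0, 0, 0],
    [0, 0, 0],
    [0, 0, 0],
    [0, 0, 0],
  ],
  claw=[0, 0, 0, 0, 0, 0, 0, 0, 0, 0],
)

```text
time_s: 6.05
tcp_pos: [0.6198, 0.2009, 0.2629]
eef_rot: [-179.8, 0.1, -90.0]
contact_force: [-0.7, -0.5, -2.6]
gripper_width: 0.0077
gripper_force: 40.0
```

```bash
python3 - <<'E'
from plan import *
import json
p,Q0=cmd(); Q=tool([-1,0,0],[0,0,-1]); json.dump(dict(p=[.619,.2005,.26],R=Q.tolist()),open("cmd.json","w"))
from m import *
c=load("top");P=cloud(c); print("can",np.nanmedian(P[120:135,295:312].reshape(-1,3),0))
print(S(0,0,.08+.115))
plan((S(0,0,.08+.115),T_SLOT))
s=r.get_state();print(s["tcp_pos"],s["eef_rot"],s["gripper_width"],s["gripper_force"])
c=cap("scene");cv2.imwrite("pics/s2.png",cv2.resize(c["pixels"][100:300,220:460,::-1],None,fx=3,fy=3))
E
```

```text
can [0.71225853 0.04761312 0.11765725]
[ 0.49091508 -0.2143915   0.21487495]
travel [0.8298, 0.2562, 0.0903] dr [0.0828, -0.012, -0.0448] dist 0.4365663093964077 deg 34.165650118210834
[0.61977095 0.20088743 0.26291131] [-1.79769692e+02  1.38931237e-01 -9.00022613e+01] 0.007668915962008661 39.99935030937195
```

View pics/s2.png

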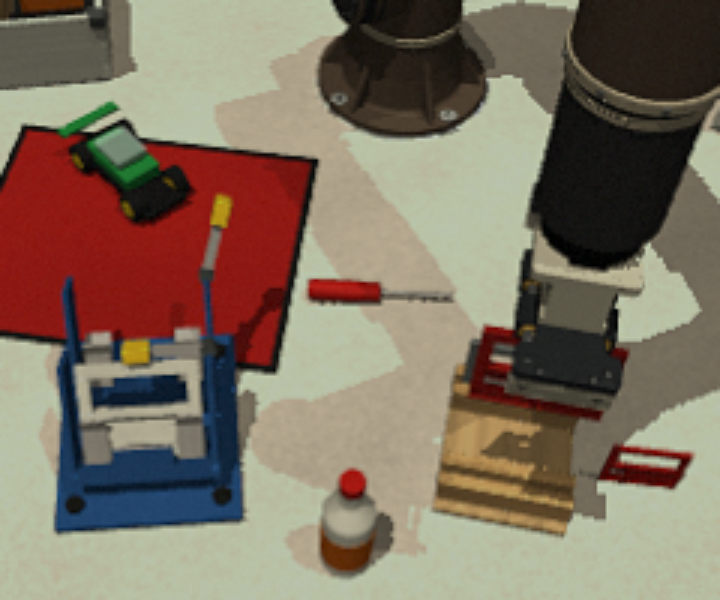

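```bash
cat > chk.py <<'E'
from plan import *
from scipy.spatial.transform import Slerp
def path(wps,N=40):
    out=[]
    for (p,Q),(p2,Q2) in zip(wps[:-1],wps[1:]):
        sl=Slerp([0,1],R.from_matrix([Q,Q2]))
        for t in np.linspace(0,1,N): out.append((np.array(p)*(1-t)+np.array(p2)*t,sl(t).as_matrix()))
    return out
E
python3 - <<'E'
from chk import *
Q=tool([-1,0,0],[0,0,-1])
A=([.60,.16,.34],Q); Bw=(S(0,0,.30),T_SLOT)
# keeper arm segment pts
a=.25; kp=[S(x,.071+l*np.sin(a),.117+l*np.cos(a)) for l in np.linspace(.02,.085,8) for x in (-.013,.013)]
# door grid in tool frame: tool z 80 mm to foot, x +-60
dg=np.array([[x,y,z] for x in np.linspace(-.06,.06,13) for y in (-.004,.004) for z in np.linspace(-.025,.08,11)])
m=[]
for p,q in path([A,Bw]):
    d=p+dg@q.T; m.append(min(np.linalg.norm(d-k,axis=1).min() for k in kp))
print(np.min(m),np.argmin(m),"min foot z",min((p+dg@q.T)[:,2].min() for p,q in path([A,Bw])))
import json
json.dump(dict(p=[.619,.2005,.26],R=Q.tolist()),open("cmd.json","w"))
plan(A,Bw)
p,q=Bw;print(p)
plan((S(0,0,.195),T_SLOT))
E
```

```text
0.01151132772676845 35 min foot z 0.23452558883257646
travel [0.081, 0.038, -0.16] dr [0.0, 0.0, 0.0] dist 0.09165833295451102 deg 0.0
travel [0.8596, 0.3568, -0.0916] dr [0.0828, -0.012, -0.0448] dist 0.46760265183165933 deg 34.165650118210834
[ 0.44057704 -0.2293023   0.30580762]
travel [-0.0, 0.0001, 0.21] dr [-0.0, 0.0, 0.0] dist 0.10500001190476123 deg 0.0
```

```bash
python3 - <<'E'
from chk import *
Q=tool([-1,0,0],[0,0,-1])
A=([.60,.16,.34],Q); Bw=(S(.06,0,.30),T_SLOT);C=(S(0,0,.195),T_SLOT)
a=.25; kp=[S(x,.071+l*np.sin(a),.117+l*np.cos(a)) for l in np.linspace(.02,.085,8) for x in (-.013,.013)]
dg=np.array([[x,y,z] for x in np.linspace(-.06,.06,13) for y in (-.004,.004) for z in np.linspace(-.025,.08,11)])
m=[]
for p,q in path([A,Bw,C]):
    d=p+dg@q.T; m.append(min(np.linalg.norm(d-k,axis=1).min() for k in kp))
print(np.min(m),np.argmin(m))
import json
json.dump(dict(p=[.619,.2005,.26],R=Q.tolist()),open("cmd.json","w"))
plan(A,Bw)
plan(C)
E
```

```text
0.016200423027228947 75
travel [0.081, 0.038, -0.16] dr [0.0, 0.0, 0.0] dist 0.09165833295451102 deg 0.0
travel [0.8301, 0.2572, -0.1516] dr [0.0828, -0.012, -0.0448] dist 0.44107834054734535 deg 34.165650118210834
travel [-0.0, 0.1201, 0.21] dr [-0.0, 0.0, 0.0] dist 0.12095868096172345 deg 0.0
```

jog_arm(
  travel=[
    [0.08, 0.038, -0.16],
    [0.08, 0.038, -0.16],
    [0.8301, 0.2572, -0.1516],
    [0.8301, 0.2572, -0.1516],
    [0.8301, 0.2572, -0.1516],
    [0.8301, 0.2572, -0.1516],
    [0.8301, 0.2572, -0.1516],
    [0.8301, 0.2572, -0.1516],
    [0.8301, 0.2572, -0.1516],
    [0.8301, 0.2572, -0.1516],
  ],
  dr=[
    [0, 0, 0],
    [0, 0, 0],
    [0.0828, -0.012, -0.0448],
    [0.0828, -0.012, -0.0448],
    [0.0828, -0.012, -0.0448],
    [0.0828, -0.012, -0.0448],
    [0.0828, -0.012, -0.0448],
    [0.0828, -0.012, -0.0448],
    [0.0828, -0.012, -0.0448],
    [0.0828, -0.012, -0.0448],
  ],
  claw=[0, 0, 0, 0, 0, 0, 0, 0, 0, 0],
)

```text
time_s: 7.35
tcp_pos: [0.4892, -0.2161, 0.3338]
eef_rot: [-150.1, 0.1, -73.7]
contact_force: [-0.1, -0.2, -1.4]
gripper_width: 0.0079
gripper_force: 40.0
```

jog_arm(
  travel=[
    [0, 0.12, 0],
    [0, 0.12, 0.08],
    [0, 0.12, 0.16],
    [0, 0.12, 0.21],
    [0, 0.12, 0.21],
    [0, 0.12, 0.21],
    [0, 0.12, 0.21],
    [0, 0.12, 0.21],
    [0, 0.12, 0.21],
    [0, 0.12, 0.21],
  ],
  dr=[
    [0, 0, 0],
    [0, 0, 0],
    [0, 0, 0],
    [0, 0, 0],
    [0, 0, 0],
    [0, 0, 0],
    [0, 0, 0],
    [0, 0, 0],
    [0, 0, 0],
    [0, 0, 0],
  ],
  claw=[0, 0, 0, 0, 0, 0, 0, 0, 0, 0],
)

```text
time_s: 8.6
tcp_pos: [0.4908, -0.2145, 0.2151]
eef_rot: [-150.0, -0.0, -73.5]
contact_force: [0.3, 0.6, -0.7]
gripper_width: 0.0073
gripper_force: 40.0
```

```bash
python3 - <<'E'
from m import *
from plan import *
s=r.get_state(); print(s["tcp_pos"],s["eef_rot"],(s["tcp_pos"]-SL)@RS,s["joints"])
for n in ("scene","top"):
    c=cap(n);P=cloud(c).reshape(-1,3);h=cv2.cvtColor(c["pixels"],cv2.COLOR_RGB2HSV).reshape(-1,3)
    if n=="scene": cv2.imwrite("pics/s3.png",cv2.resize(c["pixels"][100:300,200:440,::-1],None,fx=3,fy=3))
    q=(P-SL)@RS
    k=((h[:,0]<8)|(h[:,0]>172))&(h[:,1]>140)&(abs(q[:,0])<.03)&(abs(q[:,1])<.085)&(q[:,2]>.09)&(q[:,2]<.25)
    w=q[k]; print(n,len(w))
    if len(w)>20:
        print("x",np.percentile(w[:,0],[5,50,95]),"y",np.percentile(w[:,1],[1,99]),"z",np.percentile(w[:,2],[1,99]))
        A=np.c_[w[:,1],w[:,2],np.ones(len(w))]; print("x fit slopes y,z,off",np.linalg.lstsq(A,w[:,0],rcond=None)[0])
plan((S(0,0,.098),T_SLOT))
E
```

```text
[ 0.49082486 -0.21447869  0.21508647] [-1.49966511e+02 -1.26727036e-02 -7.35156667e+01] [ 9.39497899e-06 -5.79792226e-05  1.95238812e-01] [-15.39469493  -2.22207031 -26.23981829 -23.15308026 -42.21086949
  45.87926877]
scene 917
x [-0.00092562  0.0033711   0.00695123] y [-0.05851812  0.05801912] z [0.1137866  0.21911119]
x fit slopes y,z,off [0.0049361  0.01245962 0.0012339 ]
top 281
x [-0.0008598   0.00446858  0.00624336] y [0.00395064 0.06009847] z [0.12048605 0.22240459]
x fit slopes y,z,off [ 0.01468059 -0.02199138  0.00691893]
travel [-0.0, 0.0, 0.194] dr [-0.0, 0.0, 0.0] dist 0.097 deg 0.0
```

View pics/s3.png

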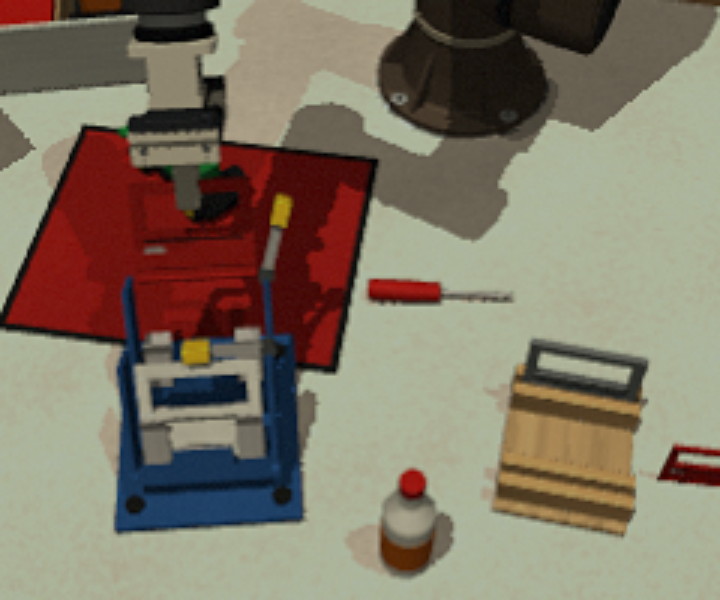

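jog_arm(
  travel=[
    [0, 0, 0.04],
    [0, 0, 0.08],
    [0, 0, 0.11],
    [0, 0, 0.13],
    [0, 0, 0.15],
    [0, 0, 0.165],
    [0, 0, 0.18],
    [0, 0, 0.19],
    [0, 0, 0.194],
    [0, 0, 0.194],
  ],
  dr=[
    [0, 0, 0],
    [0, 0, 0],
    [0, 0, 0],
    [0, 0, 0],
    [0, 0, 0],
    [0, 0, 0],
    [0, 0, 0],
    [0, 0, 0],
    [0, 0, 0],
    [0, 0, 0],
  ],
  claw=[0, 0, 0, 0, 0, 0, 0, 0, 0, 0],
  newtons=55,
)

```text
time_s: 9.95
tcp_pos: [0.5375, -0.2006, 0.1309]
eef_rot: [-150.0, -0.0, -73.5]
contact_force: [0.4, -0.6, -1.7]
gripper_width: 0.0078
gripper_force: 55.0
```

jog_arm(
  travel=[
    [0, 0, 0.006],
    [0, 0, 0.012],
    [0, 0, 0.016],
    [0, 0, 0.02],
    [0, 0, 0.024],
    [0, 0, 0.028],
    [0, 0, 0.032],
    [0, 0, 0.036],
    [0, 0, 0.038],
    [0, 0, 0.038],
  ],
  dr=[
    [0, 0, 0],
    [0, 0, 0],
    [0, 0, 0],
    [0, 0, 0],
    [0, 0, 0],
    [0, 0, 0],
    [0, 0, 0],
    [0, 0, 0],
    [0, 0, 0],
    [0, 0, 0],
  ],
  claw=[0, 0, 0, 0, 0, 0, 0, 0, 0, 0],
)

```text
time_s: 11.2
tcp_pos: [0.5466, -0.1981, 0.1156]
eef_rot: [-149.9, -0.1, -73.5]
contact_force: [-9.0, -0.6, 13.4]
gripper_width: 0.0076
gripper_force: 55.0
```

```bash
cat > door.py <<'E'
from m import *
from plan import *
def look(tag):
    s=r.get_state(); print("tcp slot",((s["tcp_pos"]-SL)@RS).round(4),"F slot",(s["contact_force"]@RS).round(1),s["gripper_width"],s["time_s"])
    for n in ("scene","top"):
        c=cap(n);P=cloud(c).reshape(-1,3);h=cv2.cvtColor(c["pixels"],cv2.COLOR_RGB2HSV).reshape(-1,3)
        cv2.imwrite(f"pics/{tag}_{n}.png",c["pixels"][...,::-1])
        q=(P-SL)@RS
        k=((h[:,0]<8)|(h[:,0]>172))&(h[:,1]>140)&(abs(q[:,0])<.015)&(abs(q[:,1])<.062)&(q[:,2]>.04)&(q[:,2]<.13)
        w=q[k]; print(n,len(w))
        if len(w)>20: print(" x",np.percentile(w[:,0],[5,50,95]).round(4),"y",np.percentile(w[:,1],[1,99]).round(4),"z",np.percentile(w[:,2],[50,95,99,100]).round(4), [ (round(a,2),np.percentile(w[abs(w[:,1]-a)<.01,2],98).round(4) if (abs(w[:,1]-a)<.01).sum()>5 else None) for a in (-.05,-.03,.03,.05)])
        k=(h[:,0]>18)&(h[:,0]<34)&(h[:,1]>130)&(abs(q[:,0])<.03)&(q[:,1]>-.03)&(q[:,1]<.13)&(q[:,2]>.11)
        if k.sum()>5:
            b=q[k]; e=(b.min(0)+b.max(0))/2; d=e-[0,.071,.117]; print(" yellow mid",e.round(4),"y",np.percentile(b[:,1],[3,97]),"z",np.percentile(b[:,2],[3,97]),"keeper",.349-np.arctan2(d[1],d[2]),len(b))
E
python3 -c "
from door import *
look('a')"
```

```text
tcp slot [ 0.0006 -0.0002  0.08  ] F slot [-0.9  2.  16. ] 0.007584032006860757 11.2
scene 317
 x [-0.002   0.0039  0.0071] y [-0.0582  0.058 ] z [0.0823 0.1036 0.1043 0.1055] [(-0.05, np.float64(0.1038)), (-0.03, np.float64(0.1036)), (0.03, np.float64(0.1043)), (0.05, np.float64(0.1042))]
 yellow mid [0.0095 0.0608 0.3353] y [0.02877684 0.09753811] z [0.16616378 0.25919284] keeper 0.3959122809266851 60
top 0
```

jog_arm(
  travel=[
    [0, 0, 0.004],
    [0, 0, 0.006],
    [0, 0, 0.006],
    [0, 0, 0],
    [0, 0, 0],
    [0, 0, 0],
    [0, 0, 0],
    [0, 0, 0],
    [0, 0, -0.05],
    [0, 0, -0.1],
  ],
  dr=[
    [0, 0, 0],
    [0, 0, 0],
    [0, 0, 0],
    [0, 0, 0],
    [0, 0, 0],
    [0, 0, 0],
    [0, 0, 0],
    [0, 0, 0],
    [0, 0, 0],
    [0, 0, 0],
  ],
  claw=[0, 0, 0, 0, 0.5, 0.5, 0.5, 0.5, 0.5, 0.5],
)

```text
time_s: 12.55
tcp_pos: [0.5222, -0.205, 0.1576]
eef_rot: [-150.1, 0.0, -73.5]
contact_force: [-0.8, 0.5, -0.1]
gripper_width: 0.0436
gripper_force: 0.0
```

```bash
python3 -c "
from door import *
look('b')
a=cv2.imread('pics/b_scene.png')[130:270,210:320]; b=cv2.imread('pics/b_top.png')[130:240,330:450]
cv2.imwrite('pics/b.png',np.hstack([cv2.resize(a,(400,510)),cv2.resize(b,(400,510))]))"
```

```text
tcp slot [-0.0004  0.0002  0.1291] F slot [-0.6  0.7  0.2] 0.04360233109843911 12.55
scene 376
 x [-0.0046  0.0011  0.0052] y [-0.0582  0.0583] z [0.087  0.1037 0.105  0.1056] [(-0.05, np.float64(0.1043)), (-0.03, np.float64(0.1041)), (0.03, np.float64(0.1042)), (0.05, np.float64(0.1044))]
 yellow mid [-0.0015  0.0604  0.3637] y [0.02661061 0.09753425] z [0.17130307 0.42859373] keeper 0.3919752931464383 68
top 93
 x [-0.0039  0.0019  0.005 ] y [-0.0005  0.0497] z [0.0553 0.1048 0.1078 0.1102] [(-0.05, None), (-0.03, None), (0.03, np.float64(0.1062)), (0.05, np.float64(0.0579))]
```

View pics/b.png

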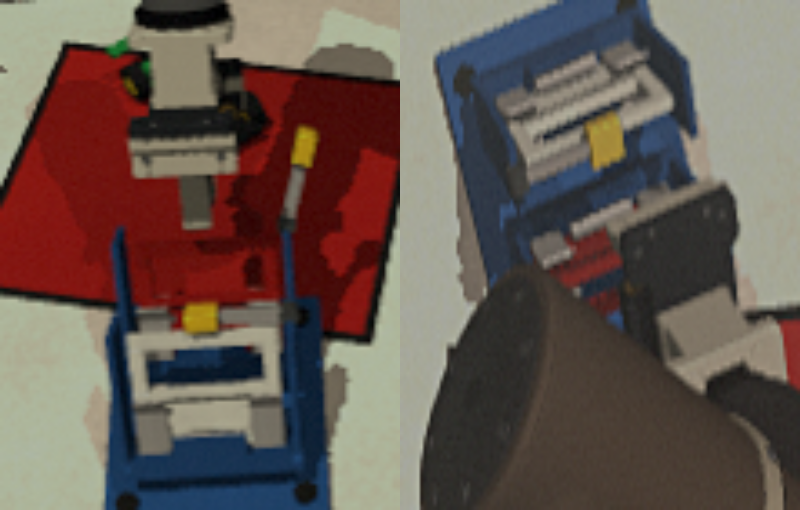

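jog_arm(
  travel=[
    [0, 0, -0.12],
    [0, 0, -0.222],
    [0, 0, -0.222],
    [-0.12, 0, -0.222],
    [-0.24, 0, -0.222],
    [-0.27, 0, -0.222],
    [-0.27, 0, -0.222],
    [-0.27, 0, -0.14],
    [-0.27, 0, -0.11],
    [-0.27, 0, -0.11],
  ],
  dr=[
    [0, 0, 0],
    [0, 0, 0],
    [0, 0, 0],
    [0, 0, 0],
    [0, 0, 0],
    [0, 0, 0],
    [0, 0, 0],
    [0, 0, 0],
    [0, 0, 0],
    [0, 0, 0],
  ],
  claw=[0.5, 0.5, 0, 0, 0, 0, 0, 0, 0, 0],
  newtons=20,
)

```text
time_s: 13.9
tcp_pos: [0.4577, -0.0838, 0.2033]
eef_rot: [-150.2, 0.0, -73.5]
contact_force: [-0.1, -0.0, 0.4]
gripper_width: 0.0004
gripper_force: 0.0
```

```bash
python3 -c "
from door import *
look('c')
y0,z0=.135,.184
for f in np.radians([-8,0,10,20,30,40,50,60,70,80,86,90]):
    rho=.066;py=.071-rho*np.sin(f)+.008*np.cos(f)+.0095;pz=.117+rho*np.cos(f)+.008*np.sin(f)
    print(round(np.degrees(f)),'y',round(py,4),'z',round(pz,4),'travel',[round(-(py-y0)/.5,3),0,round(-(pz-z0)/.5,3)])
a=cv2.imread('pics/c_scene.png')[100:240,210:340]; b=cv2.imread('pics/c_top.png')[130:240,330:450]
cv2.imwrite('pics/c.png',np.hstack([cv2.resize(a,(400,430)),cv2.resize(b,(400,430))]))"
```

```text
tcp slot [-0.0013  0.1346  0.1824] F slot [ 0.1 -0.   0.4] 0.0003569343260270351 13.9
scene 372
 x [-0.0051  0.0008  0.0048] y [-0.058   0.0582] z [0.0867 0.1038 0.1047 0.105 ] [(-0.05, np.float64(0.1042)), (-0.03, np.float64(0.1037)), (0.03, np.float64(0.1042)), (0.05, np.float64(0.104))]
 yellow mid [0.0026 0.0882 0.1833] y [0.08025409 0.09759242] z [0.17255665 0.19594561] keeper 0.09458306599250832 51
top 410
 x [-0.0042  0.002   0.0049] y [-0.0572  0.0595] z [0.0849 0.1069 0.1085 0.1116] [(-0.05, np.float64(0.1073)), (-0.03, np.float64(0.1081)), (0.03, np.float64(0.1076)), (0.05, np.float64(0.1067))]
 yellow mid [0.0045 0.0856 0.1913] y [0.08112571 0.09012599] z [0.18491453 0.19878614] keeper 0.15453768748825747 20
-8 y 0.0976 z 0.1812 travel [np.float64(0.075), 0, np.float64(0.006)]
0 y 0.0885 z 0.183 travel [np.float64(0.093), 0, np.float64(0.002)]
10 y 0.0769 z 0.1834 travel [np.float64(0.116), 0, np.float64(0.001)]
20 y 0.0654 z 0.1818 travel [np.float64(0.139), 0, np.float64(0.004)]
30 y 0.0544 z 0.1782 travel [np.float64(0.161), 0, np.float64(0.012)]
40 y 0.0442 z 0.1727 travel [np.float64(0.182), 0, np.float64(0.023)]
50 y 0.0351 z 0.1656 travel [np.float64(0.2), 0, np.float64(0.037)]
60 y 0.0273 z 0.1569 travel [np.float64(0.215), 0, np.float64(0.054)]
70 y 0.0212 z 0.1471 travel [np.float64(0.228), 0, np.float64(0.074)]
80 y 0.0169 z 0.1363 travel [np.float64(0.236), 0, np.float64(0.095)]
86 y 0.0152 z 0.1296 travel [np.float64(0.24), 0, np.float64(0.109)]
90 y 0.0145 z 0.125 travel [np.float64(0.241), 0, np.float64(0.118)]
```

View pics/c.png

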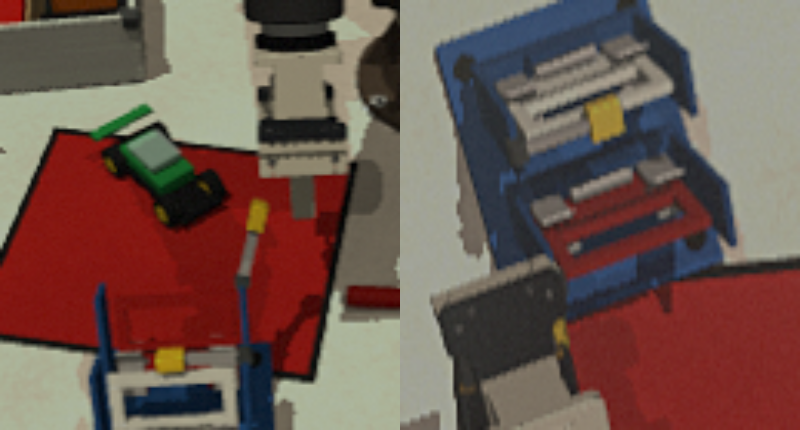

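jog_arm(
  travel=[
    [0.045, 0, 0.006],
    [0.07, 0, 0.006],
    [0.093, 0, 0.002],
    [0.116, 0, 0.001],
    [0.139, 0, 0.004],
    [0.161, 0, 0.012],
    [0.182, 0, 0.023],
    [0.2, 0, 0.037],
    [0.215, 0, 0.054],
    [0.215, 0, 0.054],
  ],
  dr=[
    [0, 0, 0],
    [0, 0, 0],
    [0, 0, 0],
    [0, 0, 0],
    [0, 0, 0],
    [0, 0, 0],
    [0, 0, 0],
    [0, 0, 0],
    [0, 0, 0],
    [0, 0, 0],
  ],
  claw=[0, 0, 0, 0, 0, 0, 0, 0, 0, 0],
)

```text
time_s: 15.25
tcp_pos: [0.5015, -0.1831, 0.1817]
eef_rot: [-150.0, 0.0, -73.6]
contact_force: [0.0, -0.8, -0.1]
gripper_width: 0.0007
gripper_force: 0.0
```

jog_arm(
  travel=[
    [0.013, 0, 0.02],
    [0.021, 0, 0.041],
    [0.025, 0, 0.055],
    [0.026, 0, 0.064],
    [0.026, 0, 0.066],
    [0.026, 0, 0.068],
    [0.026, 0, 0.07],
    [0.026, 0, 0.07],
    [0.026, 0, 0.07],
    [0.026, 0, 0.07],
  ],
  dr=[
    [0, 0, 0],
    [0, 0, 0],
    [0, 0, 0],
    [0, 0, 0],
    [0, 0, 0],
    [0, 0, 0],
    [0, 0, 0],
    [0, 0, 0],
    [0, 0, 0],
    [0, 0, 0],
  ],
  claw=[0, 0, 0, 0, 0, 0, 0, 0, 0, 0],
)

```text
time_s: 16.5
tcp_pos: [0.5206, -0.1905, 0.1536]
eef_rot: [-150.0, -0.1, -73.4]
contact_force: [-20.9, -0.4, 26.2]
gripper_width: 0.0007
gripper_force: 16.4
```

```bash
python3 -c "
from door import *
look('d')
a=cv2.imread('pics/d_scene.png')[100:240,210:340]; b=cv2.imread('pics/d_top.png')[130:240,330:450]
cv2.imwrite('pics/d.png',np.hstack([cv2.resize(a,(400,430)),cv2.resize(b,(400,430))]))"
```

```text
tcp slot [-1.000e-04  1.440e-02  1.243e-01] F slot [-4.3  5.5 32.8] 0.0007200925855854 16.5
scene 367
 x [-0.0042  0.0011  0.0047] y [-0.0582  0.0582] z [0.0837 0.1034 0.1046 0.1089] [(-0.05, np.float64(0.104)), (-0.03, np.float64(0.1044)), (0.03, np.float64(0.1048)), (0.05, np.float64(0.1034))]
 yellow mid [0.008  0.0236 0.333 ] y [-0.01230428  0.05715883] z [0.11181176 0.51537867] keeper 0.5652742335262666 43
top 101
 x [-0.003   0.003   0.0051] y [-0.0569  0.0595] z [0.0576 0.105  0.1081 0.1081] [(-0.05, np.float64(0.1081)), (-0.03, None), (0.03, np.float64(0.1042)), (0.05, np.float64(0.1029))]
```

View pics/d.png

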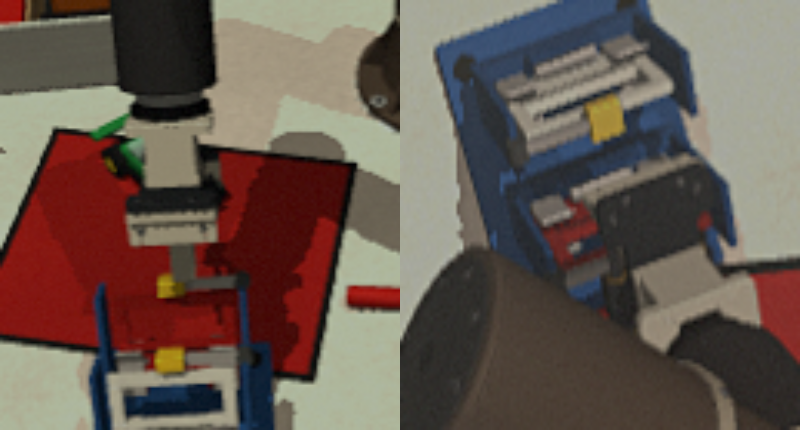

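Keeper is pressed on its stop (33 N at the block's height). I back the tool off along its axis and check.

jog_arm(
  travel=[
    [0, 0, -0.05],
    [0, 0, -0.15],
    [0, 0, -0.25],
    [0.0, 0, -0.3],
    [0.0, 0, -0.3],
    [0.0, 0, -0.3],
    [0.0, 0, -0.3],
    [0.0, 0, -0.3],
    [0.0, 0, -0.3],
    [0.0, 0, -0.3],
  ],
  dr=[
    [0, 0, 0],
    [0, 0, 0],
    [0, 0, 0],
    [0, 0, 0],
    [0, 0, 0],
    [0, 0, 0],
    [0, 0, 0],
    [0, 0, 0],
    [0, 0, 0],
    [0, 0, 0],
  ],
  claw=[0, 0, 0, 0, 0, 0, 0, 0, 0, 0],
)

```text
time_s: 17.85
tcp_pos: [0.4499, -0.2114, 0.2813]
eef_rot: [-150.0, 0.0, -73.5]
contact_force: [0.4, 0.5, 0.7]
gripper_width: 0.0002
gripper_force: 0.0
```

```bash
python3 -c "
from door import *
look('e')
a=cv2.imread('pics/e_scene.png')[100:240,210:340]; b=cv2.imread('pics/e_top.png')[130:240,330:450]
cv2.imwrite('pics/e.png',np.hstack([cv2.resize(a,(400,430)),cv2.resize(b,(400,430))]))"
```

```text
tcp slot [-1.000e-04  1.450e-02  2.718e-01] F slot [0.8 0.3 0.3] 0.00024702657267689756 17.85
scene 367
 x [-0.005   0.0012  0.0048] y [-0.0581  0.0582] z [0.0865 0.1033 0.1044 0.1108] [(-0.05, np.float64(0.1036)), (-0.03, np.float64(0.1036)), (0.03, np.float64(0.1033)), (0.05, np.float64(0.104))]
 yellow mid [0.0076 0.0156 0.3592] y [-0.01006685  0.05759542] z [0.1112566  0.57949186] keeper 0.5738808292732214 60
top 316
 x [-0.0039  0.0024  0.0051] y [-0.0573  0.0593] z [0.0594 0.1058 0.1081 0.1099] [(-0.05, np.float64(0.1074)), (-0.03, np.float64(0.1082)), (0.03, np.float64(0.1047)), (0.05, np.float64(0.105))]
 yellow mid [0.0016 0.0197 0.2782] y [-0.01134264  0.01253439] z [0.11516903 0.12781267] keeper 0.65695407330323 106
```

View pics/e.png

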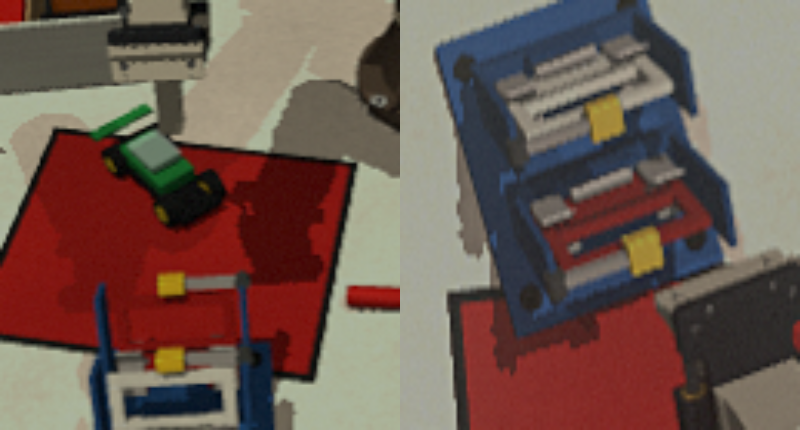

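```bash
python3 -c "
from plant import r
print(r.close_job())"
```

```text
the job is handed in; nothing more can be done
None
```

The red door is fully home in the front slot, the keeper arm is closed over its top edge, the arm was backed clear, and the job was handed in at about 18 s; no verdict came back. I did not re-measure the grey door and the other items at the end.

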